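# Put a microscope lamp unit back into service

### The arm

A 6-joint arm with a two-finger parallel gripper is mounted at the origin on the work surface. World frame = base frame: x ahead of the robot, y to its left, z up, the work surface at z = 0. Lengths are in mm, angles in rad, forces in N, time in s.
With the tool pointing down it reaches from about 350 to 875 mm from the base axis. Payload 4.2 kg.
Tool frame: the origin (TCP) lies at the very end of the fingers, on their centre line; the grasp point (between the pads) lies 19 mm behind it; z points along the fingers, y is the line along which they close (so a half turn about z gives the same grasp; the last joint's range is limited). The gripper opens to 85 mm and grips with 20 to 120 N. Pads are 22 mm wide; open, the fingers measure 114 mm over their backs; the gripper's body (76 mm by 85 mm) begins 54 mm behind the grasp point. The pads swing forward as they close: fully open they stand 13 mm farther back than shut.
Start: joints at [1.532, 0.385, 0.008, 0, -1.194, -0.259], TCP at [183.354, 597.479, 231.312] pointing down, gripper open.
Joint ranges: [-3.14, 3.14], [-1.21, 2.06], [-1.07, 1.41], [-3.16, 2.05], [-2.99, -0.16], [-3.1, 3.1]. Speed limits (rad/s): [2.79, 2.79, 3.14, 3.14, 3.14, 3.14].

### API

Orientations are given as a unit quaternion [x, y, z, w].
In Python, from bench import read_state, get_image, get_calibration, job_done gives the robot as it stands.
- The arm moves only by the shell command python3 -m creep 'ROWS'. ROWS is a JSON object of lists of equal length, an entry for each row: "translation": the shift along the world's x, y, z in cm, a list of three; "delta_rot": the turn, a rotation vector about the world's x, y, z in degrees, a list of three; "hand": the finger opening in cm, from 0 to 8.54. A call has 1 to 8 rows; each row is the pose to reach, as a shift and turn from the pose commanded when the call began; what a row does not reach only later rows make up. A row lasts 1/8 s, in which the tool goes at most 62.5 mm and 10.7 degrees, less where a joint would pass 70% of its speed; a pose out of reach is approached as far as the arm can. A call with a gripper value outside its range is refused whole. The fingers move at their own pace and stop on an object; the grip force is fixed at half the most. Time passes only in rows, so rows that repeat a pose let the fingers close. It gives the time, the measured TCP pose, the force, the opening and the grip force at its end, in the units of the state.
- read_state(): the state, without advancing time (a new reading comes with each control period).
- get_image(name): name is "scene" or "side" or "wrist"; returns (picture, depth): 400x640x3 uint8, red, green, blue; 400x640 float32, mm along the optical axis (not along the pixel's ray), 0 where there is no reading.
- get_calibration(name): a dict with "intrinsics" (3x3 intrinsics, pixels), "xyz" and "attitude" of the camera in the world. Camera axes: x right, y down, z forward; pixel columns grow to the right and rows downward; lengths in mm; the calibration is good to about 2 mm. A picture is of the moment at which its call begins: read the wrist's pose just before it. get_calibration takes no time and is no camera call; for the wrist camera it gives the pose at the moment of the call.
- job_done(): hands the job in; it is judged then, once.
The state is a dict: "clock": time; "joints": joint angles; "joint_vel": joint speeds; "joint_efforts": joint torques, N m; "position": TCP position; "ee_rot": TCP orientation; "contact_force": force on the tool from outside, world axes, zero at the start; "wrist_torque": the same for the moment, N m; "gripper_width": finger opening in mm; "grasp_force": force on a finger pad.
Only numpy, scipy, OpenCV 4.12 (cv2) and the standard library are available. Lean on these libraries where they do the work, as an engineer would, in place of code of your own. Each camera call takes 0.05 s, during which the arm holds its last target. There are 200 camera calls.

### The job

The lamp hatch on top of the white microscope lamp unit is shut but not secured: first swing its steel latch arm fully home into its catch on the hatch. Then turn the large black brightness knob on the sloping front panel until its white pointer line points at the middle of the steel marker tab on the scale around it, and let go. Leave the marker tab, the small knob and the things standing on the bench where they are.

Things in the scene. Friction and masses are not known exactly. Their poses are not given: they have to be found in the camera images.
- unit: White microscope lamp unit, fixed: 235 deep (x) x 260 wide (y) x 104 mm high. Origin: on the bench, 120 mm behind the front edge; its -x side (front) roughly faces the robot. Front panel slopes 35 deg to the horizontal, from z=35 mm at x=-120 up to z=104 at x=-22. Large knob on the panel's right (y=-45), small knob on its left (y=+75). Flat top behind (to x=+115) with hatch and latch.
- catch (a point): Where the closed latch arm rests in its catch, on the grey hatch plate (4 mm thick), at unit x=50, y=-40, z=112.5 mm. The catch is a steel bracket 14 mm wide (y), its post 12 mm behind this point, its lip over the arm with top at z=124 mm; open towards -x (front).
- knob (a joint): Angle of the large brightness knob, rad, 0 to 4.71. Grows clockwise as seen looking onto the panel. At 2.356 its pointer points straight up the slope. It stays where it is left (light friction).
- knob_grip (a point): Grip point on the large knob's axis, 34 mm out from the panel. Knob: black round skirt 56 mm diameter, 2 to 10 mm above the panel, with a bar grip 44 long x 14 mm thick, from 10 to 44 mm above the panel. z: knob axis out of the panel (tilted 35 deg from vertical to the front); x: along the bar to the end with the white pointer line; y: across the bar, the way to grip it.
- knob_pointer (a point): Point on the extension of the white pointer line, 42 mm from the knob axis and 5 mm out from the panel (the line itself ends at the skirt's edge). It turns with the knob; it coincides with point mark when the knob is set.
- marker (a joint): Angle of the marker tab round the knob's axis, rad, same zero and sense as joint knob: the knob is set when the two are equal. Stiff; must not be shifted.
- mark (a point): Centre of the steel marker tab, 42 mm from the knob axis, 5 mm out from the panel. The tab is about 18 mm long radially (34 to 52 mm from the axis), 10 mm wide and stands up to 9 mm off the panel, its narrow nose pointing to the knob.
- latch (a joint): Angle of the latch arm, rad: 0 fully home in the catch (arm along unit +y), grows to 1.57 open (arm along unit -x, towards the front). Stays where it is left.
- latch_pin (a point): On the axis of the upright pull pin at the free end of the latch arm, 13 mm below the pin's top: pin 12 mm diameter, 32 mm tall above the arm's upper face (this point is 19 mm above that face), 85 mm from the hinge. The arm is a flat steel bar 14 mm wide, 5 mm thick, 6 to 11 mm above the unit's top. Frame: y from hinge to pin, z up.
- latch_hinge (a point): Hinge of the latch arm (vertical axis) on the unit's top, at unit x=+50, y=-90, z=104 mm; a dark boss 22 mm diameter, 13 mm high.
- small_rim (a point): Point on the rim of the small knob (22 mm diameter, 17 mm high), at the left of the panel; not to be turned.
- bottle: Small brown glass bottle, 42 mm diameter, 85 mm high, loose; origin at its base. Leave alone.
- eyepiece: Spare black microscope eyepiece, 34 mm diameter, 54 mm high, standing loose; origin at its base. Leave alone.
- mouse: Black computer mouse, 100 x 58 x 33 mm, loose; origin under its centre. Leave alone.

How it is judged (in metres and radians):
On the way, in this order (a step that is already met when the one before it is completed fails the run):
1. the latch arm is swung home into its catch (value of joint latch below 0.12 rad), for 0.2 s.
2. then the knob's pointer is brought to the marker (distance between knob_pointer and mark below 0.005 m), for 0.2 s.
At the end, for the whole second after the job is handed in: The latch arm is within 0.12 rad (7 deg) of fully home, the knob's pointer points at the middle of the marker tab within 0.12 rad (5 mm at 42 mm radius), and both are at rest (value of joint latch below 0.12 rad and distance between knob_pointer and mark below 0.005 m and velocity of joint knob between -0.05 and 0.05 rad/s and velocity of joint latch between -0.05 and 0.05 rad/s); the robot touches nothing.
It fails at once if the marker tab is shifted by more than 4 mm (distance of mark from where it was at the start of the episode above 0.004 m).
It fails at once if the small knob is turned (its rim moves more than 4 mm) (distance of small_rim from where it was at the start of the episode above 0.004 m).
It fails at once if the brown bottle is moved by more than 20 mm or tipped (distance of bottle from where it was at the start of the episode above 0.02 m or angle between bottle's own z axis and vertical above 0.35 rad).
It fails at once if the spare eyepiece is moved by more than 20 mm or tipped (distance of eyepiece from where it was at the start of the episode above 0.02 m or angle between eyepiece's own z axis and vertical above 0.35 rad).
It fails at once if the mouse is moved by more than 20 mm or tipped (distance of mouse from where it was at the start of the episode above 0.02 m or angle between mouse's own z axis and vertical above 0.35 rad).
It also fails if it takes over 64 s, if anything falls off the work surface, if the arm or the gripper's body presses on something with over 40 N, if the wrist force passes 120 N, or if a joint passes its speed limit or range.

## Working session

There is one attempt and no reset: what is moved stays moved. The work goes in short steps, Python scripts to look and compute and a shell command to move; the robot and the scene stay as the last step left them, time stands still between calls to the robot, and variables do not carry over. Pictures are saved under pics/ and viewed, at most 10 in all, crops included, and the job is handed in when it is done.

```bash
mkdir -p pics; ls; python3 - <<'E'
from bench import *
import cv2,numpy as np
for n in ["scene","side"]:
    im,d=get_image(n); c=get_calibration(n)
    cv2.imwrite(f"pics/{n}0.png",im[:,:,::-1]); np.savez(f"{n}0.npz",im=im,d=d)
    print(n,c)
E
```

```text
pics
scene {'intrinsics': array([[391.65033637,   0.        , 315.42635019],
       [  0.        , 391.65033637, 201.94321876],
       [  0.        ,   0.        ,   1.        ]]), 'xyz': array([1315.36888783,    7.70961641,  570.56537627]), 'attitude': array([ 0.63206955,  0.60327567, -0.34411039, -0.34370712])}
side {'intrinsics': array([[419.5324245 ,   0.        , 312.06928912],
       [  0.        , 419.5324245 , 196.82033136],
       [  0.        ,   0.        ,   1.        ]]), 'xyz': array([ 512.58413398, -615.2428034 ,  791.18546099]), 'attitude': array([ 0.92745891, -0.07420302,  0.02389194, -0.36570897])}
```

View pics/scene0.png

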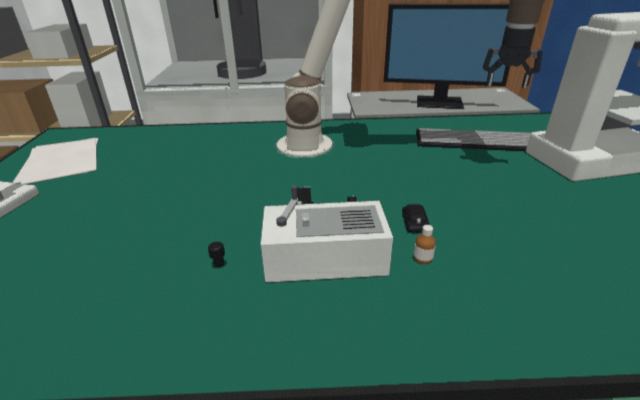

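View pics/side0.png

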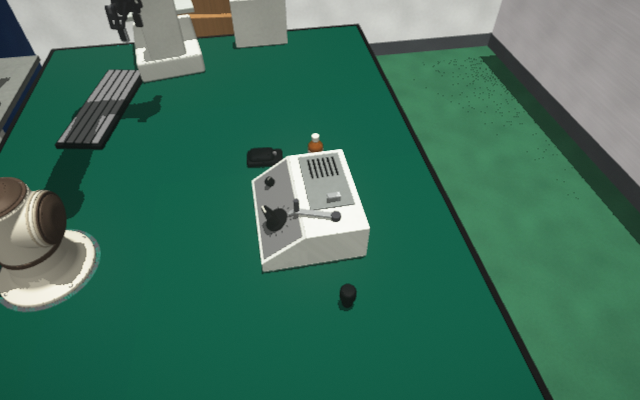

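The scene view is from behind the unit: latch pivot at about (282,221), open arm leading to about (296,195). In the side view the unit sits around (310,205), the large knob at (275,218), latch hinge at (336,216) and pin at (296,207). Next I fit the unit pose from depth.

```bash
cat > h.py <<'E'
from bench import *
import cv2,numpy as np
from scipy.spatial.transform import Rotation as R
def cloud(d,c):
    K=c["intrinsics"];v,u=np.mgrid[:d.shape[0],:d.shape[1]]
    p=np.dstack([(u-K[0,2])/K[0,0]*d,(v-K[1,2])/K[1,1]*d,d])
    return p@R.from_quat(c["attitude"]).as_matrix().T+c["xyz"]
def proj(p,c):
    q=(np.atleast_2d(p)-c["xyz"])@R.from_quat(c["attitude"]).as_matrix()
    K=c["intrinsics"];return q[:,:2]/q[:,2:]*[K[0,0],K[1,1]]+[K[0,2],K[1,2]]
E
python3 - <<'E'
from h import *
for n in ["scene","side"]:
    z=np.load(n+"0.npz");c=get_calibration(n);P=cloud(z["d"],c);im=z["im"]
    P=P.reshape(-1,3);ok=(z["d"].ravel()>0)&(P[:,0]>350)&(P[:,0]<950)&(abs(P[:,1])<350)
    Q=P[ok];bench=Q[(abs(Q[:,2])<20)];print(n,"bench z",np.median(bench[:,2]))
    T=Q[(Q[:,2]>98)&(Q[:,2]<112)]
    print(len(T),T.min(0),T.max(0),cv2.minAreaRect(T[:,:2].astype(np.float32)))
    W=Q[(Q[:,2]>25)&(Q[:,2]<112)]
    H=Q[Q[:,2]>118];print("high",len(H),H.min(0),H.max(0))
    from scipy.cluster.hierarchy import fcluster,linkage
    l=fcluster(linkage(H,'single'),12,'distance')
    for k in set(l): 
        if (l==k).sum()>3: print(k,(l==k).sum(),H[l==k].mean(0),H[l==k].min(0),H[l==k].max(0))
E
```

```text
scene bench z 0.49895846589623716
4795 [496.40158424 -90.45690897  98.00447462] [710.2507982  171.91294344 111.62599755] ((601.8447265625, 39.96949005126953), (212.25543212890625, 259.7894287109375), 1.2295722961425781)
high 158 [557.39550916 -57.02736451 118.04470289] [663.00667426   7.25496892 149.22989434]
1 69 [565.94115492 -22.29701894 135.5612781 ] [557.39550916 -28.21162639 118.57408152] [569.85289529 -17.07970616 149.22989434]
2 74 [650.81838363   0.76248296 123.76053242] [633.93529315  -5.52120143 118.25458961] [663.00667426   7.25496892 126.39787132]
3 15 [645.35867384 -49.29679927 118.59635837] [636.51821737 -57.02736451 118.04470289] [655.17071777 -38.52243169 119.89306661]
side bench z 0.27808097372189877
5165 [491.33270286 -92.68646637  98.00483456] [711.16406715 171.83433679 111.97878075] ((600.0869750976562, 38.898292541503906), (218.71620178222656, 263.220703125), 0.9700614809989929)
high 169 [559.57441884 -60.8791399  118.11236036] [664.524257     6.95234507 150.16893948]
1 83 [650.25776167  -1.34084041 123.60504285] [636.37541998  -7.90203377 118.94098039] [664.524257     6.95234507 127.12888107]
2 16 [646.89412882 -53.02451534 118.79600224] [637.01763649 -60.8791399  118.11236036] [654.83311408 -42.23399494 120.79971738]
3 68 [565.0743442  -26.42031112 136.04650233] [559.57441884 -30.42172857 118.48433043] [574.04259478 -18.14160969 150.16893948]
```

```bash
python3 - <<'E'
from h import *
s=read_state();print(s["clock"],s["position"],R.from_quat(s["ee_rot"]).as_matrix().round(3))
c=get_calibration("wrist");print(c, R.from_quat(c["attitude"]).as_matrix().round(3))
E
python3 -m creep '{"translation":[[3,-5,1.5],[6,-10,3],[9,-15,5],[12,-20,6],[15,-25,8],[18,-30,10],[21,-34,12],[24,-39,14]],"delta_rot":[[0,0,0],[0,0,0],[0,0,0],[0,0,0],[0,0,0],[0,0,0],[0,0,0],[0,0,0]],"hand":[4,4,4,4,4,4,4,4]}'
```

```text
0.1 [183.23024133 597.00868309 230.3319108 ] [[ 0.956 -0.294 -0.   ]
 [-0.294 -0.956 -0.002]
 [ 0.     0.002 -1.   ]]
{'intrinsics': array([[340.49223162,   0.        , 322.47907288],
       [  0.        , 340.49223162, 202.88837587],
       [  0.        ,   0.        ,   1.        ]]), 'xyz': array([264.97174903, 572.68976488, 373.34675592]), 'attitude': array([-0.58556834,  0.79315144,  0.13420681, -0.10004521])} [[-0.294 -0.902 -0.316]
 [-0.956  0.278  0.096]
 [ 0.002  0.33  -0.944]]
clock: 1.1
position: [423.8, 206.0, 371.7]
ee_rot: [0.989, -0.148, -0.0, 0.0]
contact_force: [0.9, 0.5, -0.6]
gripper_width: 39.7
grasp_force: 0.0
```

```bash
python3 -c "
from scipy.spatial.transform import Rotation as R
print((R.from_euler('y',-35,degrees=True)*R.from_euler('z',17.1,degrees=True)).as_rotvec(degrees=True))"
```

```text
[ -5.22240755 -34.73655593  16.56336064]
```

```bash
python3 -m creep '{"translation":[[0,-5,-3],[0,-10,-6],[0.5,-15,-9],[1,-18,-13],[1,-21,-17],[1,-21,-17],[1,-21,-17]],"delta_rot":[[-1.3,-8.7,4.1],[-2.6,-17.4,8.3],[-3.9,-26,12.4],[-5.2,-34.7,16.6],[-5.2,-34.7,16.6],[-5.2,-34.7,16.6],[-5.2,-34.7,16.6]],"hand":[4,4,4,4,4,4,4]}'
python3 - <<'E'
from h import *
s=read_state();print(s["joints"],R.from_quat(s["ee_rot"]).as_matrix().round(3))
c=get_calibration("wrist");im,d=get_image("wrist");np.savez("w1.npz",im=im,d=d,**c)
cv2.imwrite("pics/w1.png",im[:,:,::-1])
E
```

```text
clock: 1.98
position: [440.4, -7.2, 222.3]
ee_rot: [0.958, 0.001, 0.286, -0.003]
contact_force: [0.6, -0.0, 0.2]
gripper_width: 40.1
grasp_force: 0.0
[ 0.32791047 -0.19084347 -1.06925238  0.91038387 -0.21710117  0.39516548] [[ 0.836  0.004  0.549]
 [-0.    -1.     0.007]
 [ 0.549 -0.006 -0.836]]
```

View pics/w1.png

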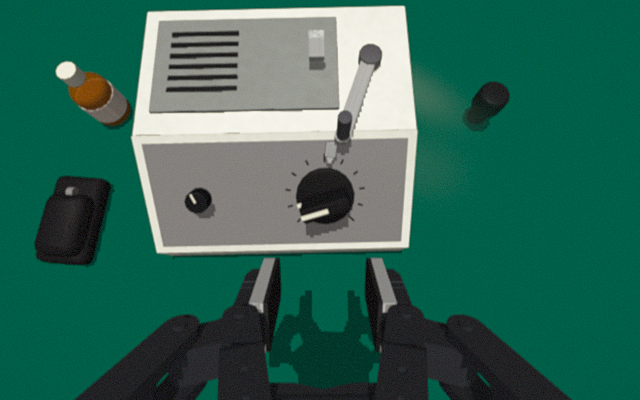

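The wrist view shows the panel from the front: large knob at (325,195), white line at about (303–328, 213) pointing left, steel tab at (330,153), latch pin at (344,125), hinge at (370,53) and catch at (316,42). I zoom in on the knob and fit the unit pose.

```bash
python3 - <<'E'
from h import *
from scipy.optimize import least_squares
z=np.load("w1.npz");im=z["im"]
cv2.imwrite("pics/c1.png",cv2.resize(im[110:250,260:400,::-1],None,fx=4,fy=4,interpolation=cv2.INTER_CUBIC))
c={k:z[k] for k in("intrinsics","xyz","attitude")}
U=np.array([[115,130,104],[115,-130,104],[-22,130,104],[-22,-130,104],[-120,130,35],[-120,-130,35],[50,-90,117]],float)
px=np.array([[149,12],[405,7],[134,134],[416,129],[158,252],[409,247],[370,52]],float)
f=lambda p:(proj(R.from_euler('z',p[2]).apply(U)+[p[0],p[1],0],c)-px).ravel()
r=least_squares(f,[595,40,0],loss='soft_l1');print(r.x,f(r.x).reshape(-1,2).round(1).tolist())
P=cloud(z["d"],c)
def cl(P,a,b):
    m=(P[...,2]>a)&(P[...,2]<b);return P[m]
Q=cl(P,136,151);Q=Q[(abs(Q[:,0]-565)<40)&(abs(Q[:,1]+24)<40)];print("pin",len(Q),Q.mean(0),Q.min(0),Q.max(0))
E
```

```text
[5.92313484e+02 3.83141365e+01 2.42510770e-02] [[-1.5, -1.7], [0.8, -2.6], [-2.1, 1.8], [1.9, 0.5], [-0.3, -0.1], [-0.4, -0.6], [1.3, 0.4]]
pin 245 [561.82683843 -23.20254293 145.24592731] [557.4522321  -29.06681943 136.12099565] [569.47591582 -17.51422538 149.1292416 ]
```

View pics/c1.png

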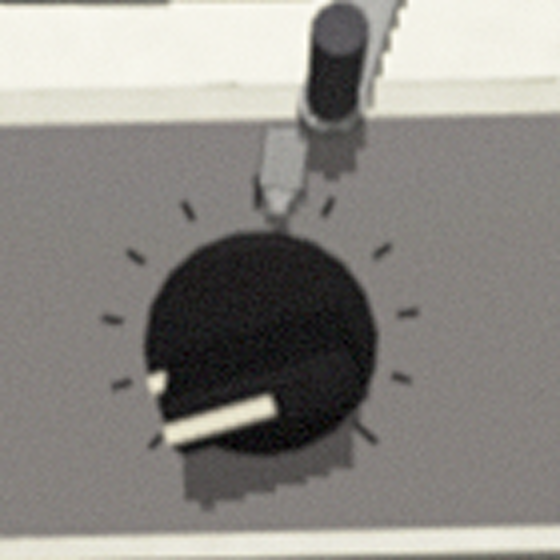

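The crop shows the top line on the bar from (275,405) to (165,437), the skirt mark at (157,382), and the tab from nose (280,218) to rear (285,130), in 4x crop pixels. Next I compute the angles.

```bash
cat > geo.py <<'E'
from h import *
s35,c35=np.sin(np.radians(35)),np.cos(np.radians(35))
n=np.array([-s35,0,c35]);up=np.array([c35,0,s35]);K0=np.array([-71.,-45,69.3])
def frame(p): return R.from_euler('z',p[2]),np.array([p[0],p[1],0.])
def onplane(px,h,c,p):
    Rz,t=frame(p);K=c["intrinsics"];px=np.atleast_2d(px)
    ray=np.c_[(px[:,0]-K[0,2])/K[0,0],(px[:,1]-K[1,2])/K[1,1],np.ones(len(px))]
    ray=R.from_quat(c["attitude"]).apply(ray);ray=Rz.inv().apply(ray);o=Rz.inv().apply(c["xyz"]-t)-K0
    l=(h-o@n)/(ray@n);q=o+l[:,None]*ray
    return np.c_[q@up,-q[:,1]]   # up-slope, right (=-y): angle cw from up = atan2(right,up)
E
python3 - <<'E'
from geo import *
z=np.load("w1.npz");c={k:z[k] for k in("intrinsics","xyz","attitude")}
cp=lambda l:np.array(l)/4.+[260-.4,110-.4]
for p in ([592.3,38.3,.0243],[594,39,.015]):
    print(p)
    sk=onplane(cp([[147,343],[377,340],[263,230],[263,455]]),10,c,p);print("skirt",sk.round(1).tolist())
    ctr=np.array([sk[2:,0].mean(),sk[:2,1].mean()]);print("ctr",ctr)
    b=onplane(cp([[165,437],[275,405]]),44,c,p);m=onplane(cp([[157,382]]),10,c,p);print("bar",b.round(1).tolist(),"mark",m)
    d=b[0]-b[1];print("knob by bar",2.356+np.arctan2(d[1],d[0]),"by mark",2.356+np.arctan2(*(m[0]-ctr)[::-1]))
    t=onplane(cp([[280,215],[285,130]]),7,c,p);print("tab",t.round(1).tolist(),[2.356+np.arctan2(*(q-ctr)[::-1]) for q in t])
    tk=onplane(cp([[155,440],[121,384],[112,320],[135,257],[187,210],[328,207],[383,250],[408,313],[401,377],[368,433]]),0,c,p)
    print("ticks",[(round(2.356+np.arctan2(*(q-ctr)[::-1]),3),round(float(np.hypot(*(q-ctr))),1)) for q in tk])
P=cloud(z["d"],c)
v,u=np.mgrid[150:240:3,165:400:3];q=P[v,u].reshape(-1,3)
# panel plane check: robust
q=q[(q[:,2]>30)&(q[:,2]<100)]
for _ in range(6):
    A=np.c_[q[:,:2],np.ones(len(q))];s=np.linalg.lstsq(A,q[:,2],rcond=None)[0];e=q[:,2]-A@s;q=q[abs(e)<max(1.2,1.5*e.std())]
print("plane z=",s,"slope deg",np.degrees(np.arctan(np.hypot(*s[:2]))),"dir yaw",np.arctan2(s[1],s[0]),len(q))
print("x at z=69.3,y=-6:",(69.3-s[2]+6*s[1])/s[0])
E
```

```text
[592.3, 38.3, 0.0243]
skirt [[2.6, -27.6], [2.1, 26.6], [29.4, 0.2], [-27.0, -0.8]]
ctr [ 1.17425883 -0.49385149]
bar [[-6.8, -22.0], [0.0, 1.8]] mark [[ -7.3397488  -25.70032055]]
knob by bar 0.5036721196710974 by mark 0.45946478587537953
tab [[32.0, 4.2], [51.6, 5.6]] [np.float64(2.507879014215992), np.float64(2.476641610053809)]
ticks [(np.float64(-0.014), 39.0), (np.float64(0.435), 37.1), (np.float64(0.894), 36.3), (np.float64(1.368), 35.6), (np.float64(1.853), 35.1), (np.float64(2.841), 34.7), (np.float64(3.328), 35.4), (np.float64(3.813), 35.7), (np.float64(4.278), 36.3), (np.float64(4.735), 37.8)]
[594, 39, 0.015]
skirt [[1.0, -26.3], [1.0, 28.0], [28.1, 1.4], [-28.4, 0.8]]
ctr [-0.15100169  0.86516098]
bar [[-8.4, -20.4], [-1.3, 3.3]] mark [[ -8.93245083 -24.32586589]]
knob by bar 0.49401408919306067 by mark 0.4497816689927816
tab [[30.8, 5.4], [50.4, 6.6]] [np.float64(2.5003894871371295), np.float64(2.469102172474045)]
ticks [(np.float64(-0.022), 39.2), (np.float64(0.426), 37.3), (np.float64(0.885), 36.5), (np.float64(1.359), 35.7), (np.float64(1.844), 35.2), (np.float64(2.832), 34.8), (np.float64(3.318), 35.5), (np.float64(3.803), 35.8), (np.float64(4.269), 36.3), (np.float64(4.727), 37.8)]
plane z= [ 6.98816150e-01  1.81924455e-02 -2.94366027e+02] slope deg 34.95558519810409 dir yaw 0.026027356832408578 1673
x at z=69.3,y=-6: 520.5592081750037
```

```bash
cat > rv.py <<'E'
from h import *
def down(yaw): return R.from_euler('z',yaw,degrees=True)*R.from_matrix(np.diag([1.,-1,-1]))
def tilt(yaw,t=35,u=1.4): # yaw of tool x about knob axis from upslope, unit yaw u
    return R.from_euler('z',u,degrees=True)*R.from_euler('y',-t,degrees=True)*down(yaw)
def rvec(T,cur=None):
    s=read_state();cur=R.from_quat(s["ee_rot"]) if cur is None else cur
    return (T*cur.inv()).as_rotvec(degrees=True).round(1)
E
python3 -c "
from rv import *
print(rvec(down(-18)),rvec(down(-18),tilt(0,35,0)))"
```

```text
[  4.8  33.1 -17.8] [  5.5  34.7 -17.4]
```

```bash
python3 -m creep '{"translation":[[3,-0.5,3],[6,-1,3],[10,-1.5,2],[13,-2,0],[13,-2,-1.5],[13,-2,-1.5]],"delta_rot":[[1.4,8.7,-4.3],[2.7,17.3,-8.7],[4.1,26,-13],[5.5,34.7,-17.4],[5.5,34.7,-17.4],[5.5,34.7,-17.4]],"hand":[4,4,4,4,4,4]}'
python3 -c "
from rv import *
s=read_state();print(s['joints'],rvec(down(-18)),s['position'])"
```

```text
clock: 2.78
position: [571.7, -23.3, 205.2]
ee_rot: [0.988, -0.154, -0.016, -0.006]
contact_force: [-0.8, 0.7, -0.4]
gripper_width: 39.9
grasp_force: 0.0
[ 0.22978072  0.33021511 -0.13348045 -0.02525127 -1.13163588  1.04361498] [-1.  -1.7 -0.3] [571.70156335 -23.34638848 205.18489332]
```

```bash
python3 -m creep '{"translation":[[-0.75,-0.1,-2],[-0.75,-0.1,-6],[-0.75,-0.1,-8.4],[-0.75,-0.1,-8.4],[-0.75,-0.1,-8.4],[-0.75,-0.1,-8.4],[-0.75,-0.1,-8.4],[-0.75,-0.1,-8.4]],"delta_rot":[[-1,-1.7,-0.3],[-1,-1.7,-0.3],[-1,-1.7,-0.3],[-1,-1.7,-0.3],[-1,-1.7,-0.3],[-1,-1.7,-0.3],[-1,-1.7,-0.3],[-1,-1.7,-0.3]],"hand":[4,4,4,4,1,0.8,0.8,0.8]}'
python3 -c "
from rv import *
s=read_state();print(rvec(down(-18)),s['position'],s['contact_force'],s['wrist_torque'])"
```

```text
clock: 3.78
position: [564.1, -27.1, 126.2]
ee_rot: [0.987, -0.158, 0.004, -0.001]
contact_force: [-2.0, 2.4, 7.1]
gripper_width: 9.7
grasp_force: 58.8
[-0.   0.5  0.2] [564.12101362 -27.0842769  126.18073   ] [-2.02735467  2.38296407  7.06554491] [0.73329245 0.81821937 0.0683379 ]
```

```bash
python3 - <<'E'
from h import *
im,d=get_image("wrist");cv2.imwrite("pics/w2.png",im[:,:,::-1])
im,d=get_image("side");cv2.imwrite("pics/s2.png",cv2.resize(im[130:290,220:400,::-1],None,fx=4,fy=3.7))
a=cv2.resize(im[140:280,230:390,::-1],(640,560));
w=cv2.imread("pics/w2.png");cv2.imwrite("pics/w2b.png",np.vstack([w[:330:1],cv2.resize(im[150:260,200:460,::-1],(640,270))]))
E
```

```text
(no output)
```

View pics/w2b.png

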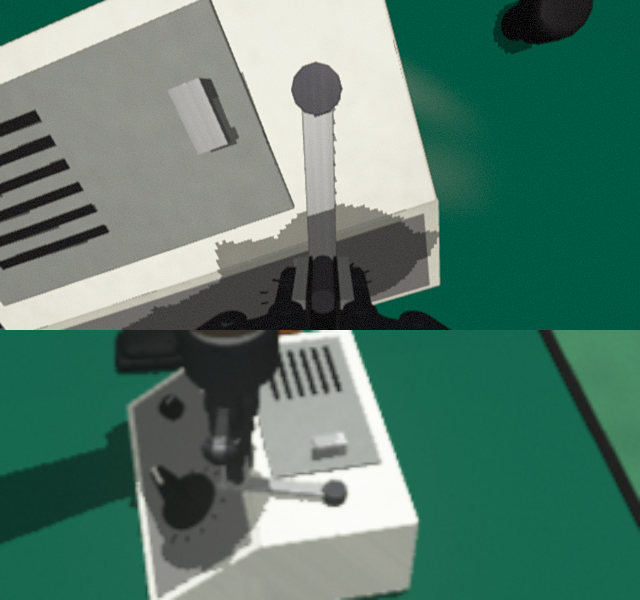

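The pin sits between the fingers in the wrist view (about (322,290)) with the hinge at (317,90). Next I compute the arc.

```bash
python3 -c "
import numpy as np
a=np.radians(73.7);r=84
for k in range(1,13):
    t=a-np.radians(6.1*k);print(k,round(-6.1*k,1),np.round([r*(-np.sin(t)+np.sin(a))/10,r*(np.cos(t)-np.cos(a))/10],2))"
```

```text
1 -6.1 [0.3  0.84]
2 -12.2 [0.68 1.65]
3 -18.3 [1.15 2.41]
4 -24.4 [1.69 3.12]
5 -30.5 [2.31 3.77]
6 -36.6 [3.   4.34]
7 -42.7 [3.74 4.84]
8 -48.8 [4.53 5.26]
9 -54.9 [5.36 5.59]
10 -61.0 [6.22 5.84]
11 -67.1 [7.1  5.99]
12 -73.2 [7.99 6.04]
```

```bash
python3 -m creep '{"translation":[[0.3,0.84,0.3],[0.68,1.65,0.3],[1.15,2.41,0.3],[1.69,3.12,0.3],[2.31,3.77,0.3],[3.0,4.34,0.3],[3.74,4.84,0.3],[4.53,5.26,0.3]],"delta_rot":[[0,0,-6.1],[0,0,-12.2],[0,0,-18.3],[0,0,-24.4],[0,0,-30.5],[0,0,-36.6],[0,0,-42.7],[0,0,-48.8]],"hand":[0.8,0.8,0.8,0.8,0.8,0.8,0.8,0.8]}'
```

```text
clock: 4.88
position: [608.8, 25.1, 126.5]
ee_rot: [0.833, -0.554, 0.003, 0.001]
contact_force: [0.3, -1.3, -3.7]
gripper_width: 9.5
grasp_force: 59.4
```

```bash
python3 -m creep '{"translation":[[0.83,0.33,0],[1.69,0.58,0],[2.57,0.73,0],[3.46,0.78,0],[3.7,0.78,0],[3.7,0.78,0],[3.7,0.78,0]],"delta_rot":[[0,0,-6.1],[0,0,-12.2],[0,0,-18.3],[0,0,-24.4],[0,0,-24.4],[0,0,-24.4],[0,0,-24.4]],"hand":[0.8,0.8,0.8,0.8,0.8,0.8,0.8]}'
```

```text
clock: 5.75
position: [642.1, 32.9, 126.4]
ee_rot: [-0.698, 0.716, 0.0, -0.005]
contact_force: [-9.1, 2.2, 1.9]
gripper_width: 9.6
grasp_force: 60.2
```

```bash
python3 -m creep '{"translation":[[0.3,0,0],[0.3,0,0],[0,0,0],[-0.2,0,0],[-0.2,0,4],[-0.2,0,8],[-2,0,10],[-6,0,12]],"delta_rot":[[0,0,0],[0,0,0],[0,0,0],[0,0,0],[0,0,0],[0,0,0],[0,0,0],[0,0,0]],"hand":[0.8,0.8,4,4,4,4,4,4]}'
python3 - <<'E'
from rv import *
s=read_state();print(s["joints"],s["position"])
im,d=get_image("side");c=get_calibration("side");np.savez("side1.npz",im=im,d=d)
P=cloud(d,c);m=(P[...,2]>128)&(P[...,2]<155)&(P[...,0]>550)&(P[...,0]<670)&(P[...,1]<60)&(P[...,1]>-80)
print(m.sum(),P[m].mean(0),P[m].min(0),P[m].max(0))
# target knob approach
print("rv to tilt -73:",rvec(tilt(-73)))
E
```

```text
clock: 6.75
position: [586.7, 32.9, 247.9]
ee_rot: [-0.698, 0.716, -0.003, -0.001]
contact_force: [-1.0, 0.4, -0.2]
gripper_width: 39.9
grasp_force: 0.0
[ 0.33482243  0.30847838 -0.06608136  0.00694627 -1.1948257  -0.3626939 ] [586.66551289  32.88574025 247.85344736]
45 [643.12238321  31.71670817 141.09562064] [638.71485708  27.97323254 128.8021078 ] [648.49118738  38.92429051 149.71104824]
rv to tilt -73: [ -5.  -34.4  19.2]
```

```bash
python3 -m creep '{"translation":[[-3,-1.5,-1],[-5.5,-3,-3],[-8,-4.2,-6],[-10,-4.2,-9.5],[-10.7,-4.2,-11.7],[-10.7,-4.2,-11.7],[-10.7,-4.2,-11.7]],"delta_rot":[[-1.2,-8.6,4.8],[-2.5,-17.2,9.6],[-3.7,-25.8,14.4],[-5,-34.4,19.2],[-5,-34.4,19.2],[-5,-34.4,19.2],[-5,-34.4,19.2]],"hand":[4,4,4,4,4,4,4]}'
python3 - <<'E'
from rv import *
s=read_state();print(s["joints"],s["position"],rvec(tilt(-73)))
c=get_calibration("wrist");im,d=get_image("wrist");np.savez("w3.npz",im=im,d=d,**c)
cv2.imwrite("pics/w3.png",im[:,:,::-1])
E
```

```text
clock: 7.68
position: [490.0, 21.3, 199.0]
ee_rot: [0.768, -0.575, 0.252, -0.129]
contact_force: [1.4, 0.4, 0.9]
gripper_width: 40.0
grasp_force: 0.0
[ 0.13693512 -0.04005794 -1.06090482  1.5892543  -0.16433572 -1.39407692] [489.97788169  21.34033296 199.02998356] [ 4.9 -2.4  3.6]
```

View pics/w3.png

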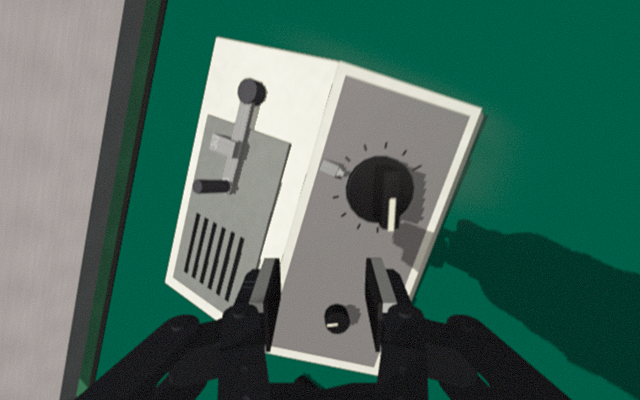

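The image shows the latch home with its pin at (210,187) beside the catch, the tab unmoved at (333,168), the knob at (380,190) and the small knob at (337,318). The arm stopped at joint limits (j3, j5). I fit a kinematic model to find a reachable grasp.

```bash
cat > kin.py <<'E'
from rv import *
from scipy.optimize import least_squares
J=np.array([[1.532,.385,.008,0,-1.194,-.259],[.32791,-.19084,-1.06925,.91038,-.2171,.39517],[.22978,.33022,-.13348,-.02525,-1.13164,1.04361],[.33482,.30848,-.06608,.00695,-1.19483,-.36269],[.13694,-.04006,-1.0609,1.58925,-.16434,-1.39408]])
X=np.array([[183.35,597.48,231.3],[440.4,-7.2,222.3],[571.7,-23.35,205.18],[586.67,32.89,247.85],[489.98,21.34,199.03]])
Q=[None,[.958,.001,.286,-.003],[.988,-.154,-.016,-.006],[-.698,.716,-.003,-.001],[.768,-.575,.252,-.129]]
AX=[(0,0,1),(0,1,0),(0,-1,0),(1,0,0),(0,-1,0),(1,0,0)]
S=[1,1,1,1,1,1]
R0=R.from_matrix(np.array([[0,0,1],[-1.,0,0],[0,-1,0]]).astype(float))
def fk(j,p):
    # offsets between successive joints: o2(x,z) o3(x,z) o4(y,z) o5(x) o6(z) tcp(x,y)
    off=[(0,0,0),(p[0],0,p[1]),(p[2],0,p[3]),(0,p[4],p[5]),(p[6],0,0),(0,p[7],p[8]),]
    T=R.identity();x=np.zeros(3)
    for k in range(6):
        x=x+T.apply(off[k]);T=T*R.from_rotvec(np.array(AX[k])*S[k]*j[k])
    return x+T.apply([p[9],0,0]),T
def fit(w=.02):
    p0=np.array([0,300,0,360,0,0,360,-160,0,300.])
    f=lambda p:np.r_[np.concatenate([fk(j,p)[0]-x for j,x in zip(J,X)]),w*(p-p0)]
    return least_squares(f,p0)
E
python3 - <<'E'
from kin import *
import itertools
for s in itertools.product([1,-1],repeat=2):
    S[3],S[5]=s
    Rs=[fk(j,np.zeros(10))[1].inv()*R.from_quat(q) for j,q in zip(J,Q) if q]
    e=[np.degrees((Rs[0].inv()*r).magnitude()).round(1) for r in Rs]
    r=fit();print(s,e,np.round(Rs[0].as_matrix(),2).tolist(),r.x.round(1),r.fun[:15].round(1))
E
```

```text
(1, 1) [np.float64(0.0), np.float64(37.2), np.float64(170.7), np.float64(123.9)] [[-0.09, -0.32, 0.94], [0.86, -0.51, -0.09], [0.51, 0.8, 0.32]] [ 274.8 -199.7   61.1  489.7  -74.2  175.   -12.1  -88.1   21.8  178.3] [  1.7 -13.9 -11.2  -4.5  34.3   2.7  28.2  -6.9  23.8  -8.3  -2.3 -11.
  -7.7 -20.4  -4.1]
(1, -1) [np.float64(0.0), np.float64(106.1), np.float64(103.9), np.float64(84.0)] [[-0.09, -0.32, 0.94], [0.24, -0.93, -0.29], [0.97, 0.2, 0.16]] [ 274.8 -199.7   61.1  489.7  -74.2  175.   -12.1  -88.1   21.8  178.3] [  1.7 -13.9 -11.2  -4.5  34.3   2.7  28.2  -6.9  23.8  -8.3  -2.3 -11.
  -7.7 -20.4  -4.1]
(-1, 1) [np.float64(0.0), np.float64(74.2), np.float64(86.9), np.float64(155.0)] [[0.0, -0.0, 1.0], [-0.7, -0.71, -0.0], [0.71, -0.7, -0.0]] [  -1.2  172.5    8.1  546.8    2.2   -5.7  428.9 -161.9   -4.8  281.8] [-0.3 -0.7 -0.1  0.4 -0.  -0.2 -0.  -0.3 -0.2  0.6  0.3  0.2 -0.3  0.
  0.2]
(-1, -1) [np.float64(0.0), np.float64(0.1), np.float64(0.0), np.float64(0.0)] [[0.0, -0.0, 1.0], [-1.0, -0.0, 0.0], [0.0, -1.0, -0.0]] [  -1.2  172.5    8.1  546.8    2.1   -5.7  428.9 -161.9   -4.8  281.8] [-0.3 -0.7 -0.1  0.4 -0.  -0.2 -0.  -0.3 -0.2  0.6  0.3  0.2 -0.3  0.
  0.2]
```

```bash
cat > ik.py <<'E'
from kin import *
S[3]=S[5]=-1
P=fit().x
LO=np.array([-3.14,-1.21,-1.07,-3.16,-2.99,-3.1]);HI=np.array([3.14,2.06,1.41,2.05,-.16,3.1])
Kn=np.array([523,-8,70.]);Nn=R.from_euler('z',1.4,degrees=True).apply([-.5736,0,.8192])
def err(j,x,T):
    a,b=fk(j,P);b=b*R0b
    return np.r_[(a-x)/100,(T*b.inv()).as_rotvec()]
R0b=R.from_matrix([[0,0,1.],[-1,0,0],[0,-1,0]])
def ik(x,T,seeds=25,first=None):
    rng=np.random.default_rng(0);best=[]
    S0=([first] if first is not None else [])+[rng.uniform(np.maximum(LO,[-1,-1.2,-1.07,-3.1,-2.9,-3]),np.minimum(HI,[1,1.5,1.4,2,-.2,3])) for _ in range(seeds)]
    for s in S0:
        r=least_squares(err,np.clip(s,LO+.01,HI-.01),args=(x,T),bounds=(LO,HI),max_nfev=60)
        best.append((2*r.cost,r.x))
    ok=[b for b in best if b[0]<1e-5];u=[]
    for b in ok:
        if all(np.abs(b[1]-q).max()>.05 for q in u):u.append(b[1])
    return u,min(best,key=lambda b:b[0])
E
python3 - <<'E'
from ik import *
for t in (35,25):
  for yaw in (-73,-110,-150,-188,107,70,30,-8):
    x=Kn+18*Nn;u,b=ik(x,tilt(yaw,t),10)
    print(t,yaw,[q.round(2).tolist() for q in u] or ("none",round(b[0],5),b[1].round(2)),flush=True)
E
```

```text
35 -73 ('none', np.float64(0.03225), array([ 0.13,  0.23, -0.58, -0.8 , -0.16,  1.01]))
35 -110 ('none', np.float64(0.03225), array([ 0.13,  0.23, -0.58, -0.8 , -0.16,  0.36]))
35 -150 ('none', np.float64(0.03225), array([ 0.13,  0.23, -0.58, -0.8 , -0.16, -0.33]))
35 -188 ('none', np.float64(0.03225), array([ 0.13,  0.23, -0.58, -0.8 , -0.16, -1.  ]))
35 107 ('none', np.float64(0.03225), array([ 0.13,  0.23, -0.58, -0.8 , -0.16, -2.13]))
35 70 ('none', np.float64(0.03225), array([ 0.13,  0.23, -0.58, -0.8 , -0.16, -2.78]))
35 30 ('none', np.float64(0.03225), array([ 0.13,  0.23, -0.58, -0.8 , -0.16,  2.81]))
35 -8 ('none', np.float64(0.03225), array([ 0.13,  0.23, -0.58, -0.8 , -0.16,  2.14]))
25 -73 ('none', np.float64(0.00837), array([ 0.31,  0.24, -0.81,  0.33, -0.16, -0.3 ]))
25 -110 ('none', np.float64(0.00837), array([ 0.31,  0.24, -0.81,  0.33, -0.16, -0.94]))
25 -150 ('none', np.float64(0.00837), array([ 0.31,  0.24, -0.81,  0.33, -0.16, -1.64]))
25 -188 ('none', np.float64(0.00837), array([ 0.31,  0.24, -0.81,  0.33, -0.16, -2.3 ]))
25 107 ('none', np.float64(0.00837), array([ 0.31,  0.24, -0.81,  0.33, -0.16,  2.84]))
25 70 ('none', np.float64(0.00837), array([ 0.31,  0.24, -0.81,  0.33, -0.16,  2.2 ]))
25 30 ('none', np.float64(0.00837), array([ 0.31,  0.24, -0.81,  0.33, -0.16,  1.5 ]))
25 -8 ('none', np.float64(0.00837), array([ 0.31,  0.24, -0.81,  0.33, -0.16,  0.84]))
```

```bash
cat >> ik.py <<'E'
def tcp(yaw,t,h,lift=0):
    T=tilt(yaw,t);z=T.apply([0,0,1.]);return Kn+h*Nn+(19-lift)*z,T
E
python3 - <<'E'
from ik import *
for t in (22,19,16):
  for yaw,l in ((-73,0),(-73,50),(-110,0),(-188,0),(-188,50)):
    x,T=tcp(yaw,t,41,l);u,b=ik(x,T,8)
    print(t,yaw,l,x.round(1),[q.round(2).tolist() for q in u] or ("none",round(b[0],5),b[1].round(2)),flush=True)
E
```

```text
22 -73 0 [506.6  -8.4  86. ] ('none', np.float64(0.00235), array([ 0.31,  0.23, -0.86,  0.48, -0.16, -0.45]))
22 -73 50 [487.9  -8.9 132.3] [[0.34, 0.11, -0.9, 0.54, -0.23, -0.52]]
22 -110 0 [506.6  -8.4  86. ] ('none', np.float64(0.00235), array([ 0.31,  0.23, -0.86,  0.48, -0.16, -1.1 ]))
22 -188 0 [506.6  -8.4  86. ] ('none', np.float64(0.00235), array([ 0.31,  0.23, -0.86,  0.48, -0.16, -2.46]))
22 -188 50 [487.9  -8.9 132.3] [[0.34, 0.11, -0.9, 0.54, -0.23, -2.53]]
19 -73 0 [505.7  -8.4  85.6] [[0.31, 0.23, -0.89, 0.59, -0.16, -0.55]]
19 -73 50 [489.4  -8.8 132.9] [[0.37, 0.13, -0.79, 0.32, -0.36, -0.33]]
19 -110 0 [505.7  -8.4  85.6] [[0.31, 0.23, -0.89, 0.59, -0.16, -1.2]]
19 -188 0 [505.7  -8.4  85.6] [[0.31, 0.23, -0.89, 0.59, -0.16, -2.56]]
19 -188 50 [489.4  -8.8 132.9] [[0.37, 0.13, -0.79, 0.32, -0.36, -2.34]]
16 -73 0 [504.7  -8.4  85.3] [[0.34, 0.25, -0.77, 0.3, -0.3, -0.3]]
16 -73 50 [490.9  -8.8 133.4] [[0.36, 0.15, -0.72, 0.21, -0.45, -0.22]]
16 -110 0 [504.7  -8.4  85.3] [[0.34, 0.25, -0.77, 0.3, -0.3, -0.94]]
16 -188 0 [504.7  -8.4  85.3] [[0.34, 0.25, -0.77, 0.3, -0.3, -2.3]]
16 -188 50 [490.9  -8.8 133.4] [[0.36, 0.15, -0.72, 0.21, -0.45, -2.23]]
```

```bash
python3 -c "
from ik import *
s=read_state();x,T=tcp(-74,16,41,50);print(s['position'],(x-s['position']).round(1),rvec(T))"
```

```text
[490.00520002  23.78122769 197.29651833] [  0.9 -32.6 -63.9] [ 5.5 16.4  1.3]
```

```bash
python3 -m creep '{"translation":[[0,-1,0],[0,-2,-2],[0,-3.2,-4],[0,-3.2,-6.4],[0,-3.2,-6.4]],"delta_rot":[[2.7,8.2,0.6],[5.5,16.4,1.3],[5.5,16.4,1.3],[5.5,16.4,1.3],[5.5,16.4,1.3]],"hand":[3,3,3,3,3]}'
python3 -c "
from ik import *
s=read_state();x,T=tcp(-74,16,41,50);print(s['joints'],(x-s['position']).round(1),rvec(T));x2,T=tcp(-74,16,41,0);print((x2-s['position']).round(1))"
```

```text
clock: 8.35
position: [488.7, -10.3, 132.4]
ee_rot: [0.796, -0.59, 0.107, -0.085]
contact_force: [0.4, -1.6, 1.1]
gripper_width: 29.8
grasp_force: 0.0
[ 0.36161163  0.1415978  -0.72522232  0.20146842 -0.451582   -0.23640701] [2.2 1.6 0.9] [-0.3 -0.3  0.4]
[ 16.    1.9 -47.1]
```

```bash
python3 -m creep '{"translation":[[0.6,0.15,-1.2],[0.9,0.2,-2.4],[1.2,0.2,-3.5],[1.6,0.2,-4.7],[1.6,0.2,-4.7]],"delta_rot":[[0,0,0],[0,0,0],[0,0,0],[0,0,0],[0,0,0]],"hand":[3,3,3,3,3]}'
python3 - <<'E'
from ik import *
s=read_state();x,T=tcp(-74,16,41,0);print((x-s['position']).round(1),rvec(T))
im,d=get_image("wrist");a,d=get_image("side")
cv2.imwrite("pics/k1.png",np.vstack([im[80:,:,::-1],cv2.resize(a[150:260,200:460,::-1],(640,270))]))
for y in (-92,-111,-130,-150,-170,-188.1):
    T2=tilt(y,16);print(y,(T2*T.inv()).as_rotvec(degrees=True).round(1))
E
```

```text
clock: 8.98
position: [504.4, -10.0, 85.1]
ee_rot: [0.796, -0.59, 0.109, -0.083]
contact_force: [-0.1, -1.2, 0.3]
gripper_width: 29.9
grasp_force: 0.0
[0.3 1.6 0.2] [ 0.  -0.3  0.5]
-92 [  5.    0.1 -17.3]
-111 [ 10.2   0.2 -35.6]
-130 [ 15.4   0.4 -53.8]
-150 [ 20.9   0.5 -73.1]
-170 [ 26.5   0.6 -92.3]
-188.1 [  31.4    0.8 -109.7]
```

View pics/k1.png

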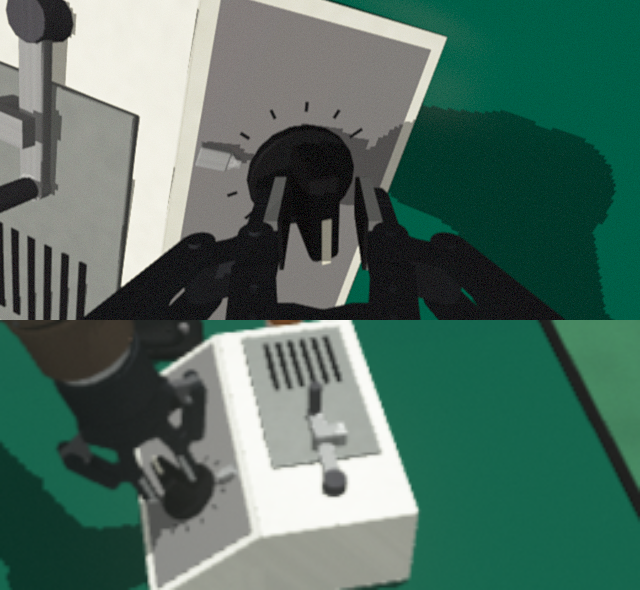

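The bar sits between the fingers (pointer line at (327,240) in the upper part), and the tab and latch are clear. Next I turn clockwise in the cage.

```bash
python3 -m creep '{"translation":[[0,0.15,0],[0,0.15,0],[0,0.15,0],[0,0.15,0],[0,0.15,0],[0,0.15,0],[0,0.15,0],[0,0.15,0]],"delta_rot":[[0,0,0],[2.2,0.1,-7.7],[4.4,0.1,-15.4],[6.6,0.2,-23.1],[8.8,0.2,-30.8],[11,0.3,-38.5],[13.2,0.3,-46.2],[15.4,0.4,-53.8]],"hand":[2.4,2.4,2.4,2.4,2.4,2.4,2.4,2.4]}'
python3 -c "
from ik import *
T=tilt(-130,16);print(rvec(T))
for y in (-150,-170,-188): print((tilt(y,16)*T.inv()).as_rotvec(degrees=True).round(1))"
```

```text
clock: 10.07
position: [506.1, -7.4, 87.2]
ee_rot: [-0.424, 0.895, -0.055, 0.128]
contact_force: [1.2, -0.2, 0.9]
gripper_width: 23.9
grasp_force: 1.6
[-0.4 -0.   0.6]
[  5.5   0.1 -19.2]
[ 11.    0.3 -38.5]
[ 16.    0.4 -55.8]
```

```bash
python3 -m creep '{"translation":[[0,0,0],[0,0,0],[0,0,0],[0,0,0],[0,0,0],[0,0,0],[0,0,0],[0,0,0]],"delta_rot":[[2.2,0.1,-7.7],[4.4,0.1,-15.4],[6.6,0.2,-23.1],[8.8,0.2,-30.8],[11,0.3,-38.5],[13.2,0.3,-46.2],[13.2,0.3,-46.2],[13.2,0.3,-46.2]],"hand":[2.4,2.4,2.4,2.4,2.4,2.4,2.0,1.8]}'
python3 -m creep '{"translation":[[0,0,0],[0,0,0],[0,0,0],[0,0,0]],"delta_rot":[[0,0,0],[0,0,0],[0,0,0],[0,0,0]],"hand":[1.5,1.2,1,1]}'
python3 - <<'E'
from ik import *
s=read_state();print(s["joints"],s["contact_force"],s["wrist_torque"],rvec(tilt(-188,16)))
c=get_calibration("wrist");im,d=get_image("wrist");np.savez("w4.npz",im=im,d=d,**c)
a,_=get_image("side");np.savez("side2.npz",im=a)
cv2.imwrite("pics/k2.png",np.vstack([im[100:,:,::-1],cv2.resize(a[170:250,240:380,::-1],(525,300),interpolation=cv2.INTER_CUBIC)[:, :].copy() if 0 else cv2.resize(a[170:250,230:390,::-1],(640,300),interpolation=cv2.INTER_CUBIC)]))
E
```

```text
clock: 11.08
position: [504.8, -8.2, 86.2]
ee_rot: [-0.026, 0.99, 0.001, 0.139]
contact_force: [1.1, -2.3, 2.0]
gripper_width: 17.7
grasp_force: 1.2
clock: 11.58
position: [504.1, -8.8, 86.0]
ee_rot: [-0.025, 0.99, 0.001, 0.138]
contact_force: [-1.1, -5.6, 4.2]
gripper_width: 12.8
grasp_force: 59.6
[ 0.34316995  0.24298604 -0.78164741  0.29256646 -0.29413625 -2.13358359] [-1.08816219 -5.62841889  4.17967908] [-1.55995391  0.65353855 -0.49585562] [ 2.5 -0.1 -9.1]
```

View pics/k2.png

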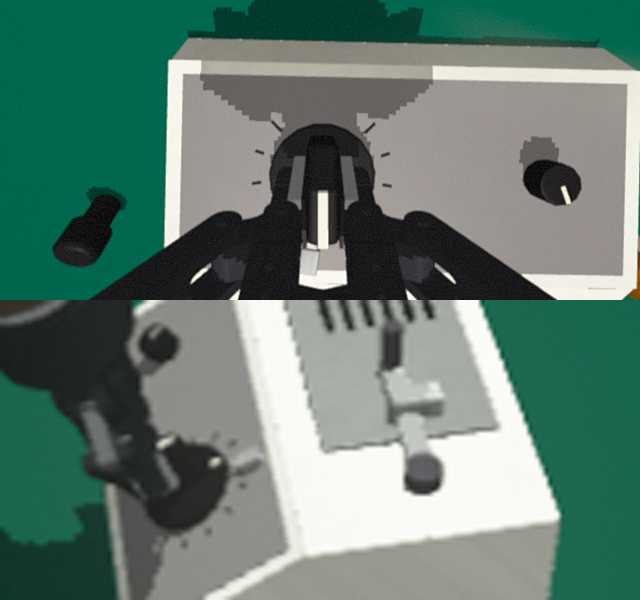

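The bar is gripped with its pointer almost straight up (white line x≈322; tab at (310,260)). About 9° clockwise remain, after which I release, lift and check.

```bash
python3 -m creep '{"translation":[[0,0,0],[0,0,0],[0,0,0],[0,0,0],[0,0,0],[0,0,0]],"delta_rot":[[0.8,0,-3],[1.7,0,-6],[2.5,-0.1,-9.1],[2.5,-0.1,-9.1],[2.5,-0.1,-9.1],[2.5,-0.1,-9.1]],"hand":[1,1,1,1,1,1]}'
python3 -c "
from ik import *
print(rvec(tilt(-188.1,16)),read_state()['joints'],read_state()['wrist_torque'])"
python3 -m creep '{"translation":[[0,0,0],[0,0,0],[0,0,0],[-0.8,0,2.4],[-1.6,0,4.8],[-2.4,0,8]],"delta_rot":[[0,0,0],[0,0,0],[0,0,0],[0,0,0],[0,0,0],[0,0,0]],"hand":[2.4,2.6,2.6,2.6,2.6,2.6]}'
python3 - <<'E'
from ik import *
c=get_calibration("wrist");im,d=get_image("wrist");np.savez("w5.npz",im=im,d=d,**c)
a,_=get_image("side")
q=proj(Kn,c)[0];print(q)
x,y=int(q[0]),int(q[1]);y=min(max(y,70),330)
cv2.imwrite("pics/k3.png",np.vstack([cv2.resize(im[y-70:y+70,x-80:x+80,::-1],(640,560),interpolation=cv2.INTER_CUBIC)]));print(x-80,y-70)
E
```

```text
clock: 12.42
position: [504.3, -8.0, 86.0]
ee_rot: [0.056, 0.989, 0.012, 0.139]
contact_force: [-6.7, -1.2, 5.6]
gripper_width: 12.8
grasp_force: 61.2
[-0.   0.1 -0.2] [ 0.34406122  0.24184659 -0.7905256   0.31144897 -0.28377263 -2.31574626] [0.57261867 1.68946091 0.49506879]
clock: 13.18
position: [480.4, -8.0, 166.2]
ee_rot: [0.057, 0.989, 0.012, 0.139]
contact_force: [0.8, -0.1, 1.1]
gripper_width: 26.2
grasp_force: 0.0
[322.96497984 218.74454222]
242 148
```

View pics/k3.png

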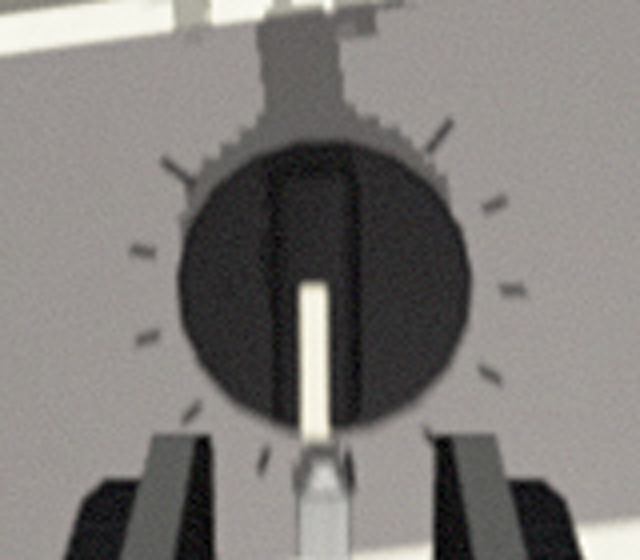

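The white line runs (314,285)→(314,440) in the crop, almost exactly at the tab nose (320,455) and body (325,555). Next I check the angle.

```bash
python3 - <<'E'
from geo import *
z=np.load("w5.npz");c={k:z[k] for k in("intrinsics","xyz","attitude")};p=[592.3,38.3,.0243]
cp=lambda l:np.array(l)/4.+[242-.4,148-.4]
sk=onplane(cp([[180,285],[471,285],[325,142],[325,428]]),10,c,p);ctr=np.array([sk[2:,0].mean(),sk[:2,1].mean()])
b=onplane(cp([[314,285],[314,440]]),44,c,p);t=onplane(cp([[321,455],[325,550]]),8,c,p)
A=lambda d:2.356+np.arctan2(d[1],d[0])
print(ctr,"knob",A(b[1]-b[0]),"tab",A(t[1]-t[0]),[A(q-ctr) for q in t])
tk=onplane(cp([[178,170],[143,250],[147,338],[191,411],[264,460],[350,465],[490,375],[513,291],[496,204],[440,135]]),0,c,p);print([round(A(q-ctr),2) for q in tk])
E
python3 -m creep '{"translation":[[-1,0,4],[-1,0,8],[-1,0,8]],"delta_rot":[[0,0,0],[0,0,0],[0,0,0]],"hand":[2.6,2.6,2.6]}'
```

```text
[ 0.51919332 -0.74513477] knob 2.488638808308723 tab 2.446514037598435 [np.float64(2.5137419977774593), np.float64(2.48966663126503)]
[np.float64(4.7), np.float64(4.23), np.float64(3.76), np.float64(3.3), np.float64(2.83), np.float64(2.36), np.float64(1.43), np.float64(0.96), np.float64(0.48), np.float64(0.0)]
clock: 13.65
position: [472.9, -7.3, 249.0]
ee_rot: [0.056, 0.988, 0.013, 0.143]
contact_force: [0.5, 0.7, 0.1]
gripper_width: 26.1
grasp_force: 0.0
```

Knob is at 2.489 and the tab at about 2.49 (ticks read correctly), so the setting is right. The latch is home and the arm is clear.

```bash
python3 -c "
from bench import *
print(job_done())"
```

```text
the job is handed in; nothing more can be done
None
```

I swung the latch arm home into its catch and turned the brightness knob to the marker tab (pointer at 2.489 rad, tab at about 2.49 rad by camera), then lifted the arm clear and handed the job in at about 14 s; the hand-in returned no verdict.

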